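# Hook the hold-down bar and hold the probe cam at full lift

### The arm

A 7-joint arm with a two-finger parallel gripper is mounted at the origin on a cart in front of the work surface, level with it; the furniture and walls round the work are solid. World frame = base frame: x ahead of the robot, y to its left, z up, the work surface at z = 0. Lengths are in m, angles in rad, forces in N, time in s.
With the tool pointing down it reaches from about 0.425 to 0.875 m from the base axis. Payload 4.7 kg.
Tool frame: the origin (TCP) lies at the very end of the fingers, on their centre line; the grasp point (between the pads) lies behind it (ctrl.tcp_to_grasp is the y of the grasp point in the tool frame, in m); y points along the fingers, x is the direction in which the jaws open and shut, and the axes are right-handed (so a half turn about y gives the same grasp; the last joint's range is limited). The gripper opens to 87 mm and grips with 3 to 60 N. Pads are 19 mm wide; open, the fingers measure 117 mm over their backs; the gripper's body (75 mm by 190 mm) begins 51 mm behind the grasp point.
Start: joints at [1.295, 0.321, -0.07, 1.45, 0.023, 1.371, -0.057], TCP at [0.186, -0.623, 0.223] pointing down, gripper open.
Joint ranges: [-2.86, 2.86], [-0.3, 2.09], [-1.38, 1.24], [0.06, 2.45], [-1.56, 4.7], [0.09, 2.05], [-2.69, 2.69]. Speed limits (rad/s): [2.57, 2.57, 3.14, 3.14, 3.14, 3.14, 3.14].

### API

Orientations are given as a rotation vector (axis times angle).
In Python, from bench import ctrl, get_image, workorder gives the robot as it stands.
- The arm moves only by the tool drive_tool, never from a script. Its argument "increments" is text: rows parted by semicolons, each of 5 numbers parted by spaces: the shift along the tool's x, y, z in mm, then the turn about the tool's y in degrees, then the closure in counts, from 0 (fully open) to 255 (shut). In form: tx ty tz yaw fingers; .... A call has 1 to 20 rows; each row shifts and turns the commanded pose from where the row before left it, along the tool's axes as they then stand; what a row does not reach is not made up. A row lasts 1/8 s, in which the tool goes at most 62.5 mm and 10.7 degrees, less where a joint would pass 70% of its speed; a pose out of reach is approached as far as the arm can. A call is refused whole if a number of a shift passes 62.5 or a number of a turn 10.7, either way. A call with a gripper value outside its range is refused whole. The fingers move at their own pace and stop on an object; "squeeze" is the grip in N (left out, the last holds). Time passes only in rows, so rows that do not move let the fingers close. It gives the time, the measured TCP pose, the force and the opening at its end, in the units of the state.
- ctrl.get_state(): the state, without advancing time (a new reading comes with each control period).
- get_image(name): name is "side" or "top" or "wrist"; returns a dict with "img" (480x640x3 uint8, red, green, blue), "mtx" (3x3 intrinsics, pixels), "k1" (the pictures are not rectified: a ray, as slopes to the right and down, at radius r is drawn at 1 + k1 r^2 times it, then the intrinsics apply), "camera_from_world" (4x4, takes a point from world to camera coordinates). Camera axes: x right, y up, looking along -z (the intrinsics and any distortion apply to the point x, -y, -z); pixel columns grow to the right and rows downward; lengths in m; the calibration is good to about 2 mm. A picture is of the moment at which its call begins. There is no depth.
- workorder.close_job(): hands the job in, once; it reports no verdict.
The state is a dict: "time": time; "joint_positions": joint angles; "qd": joint speeds; "joint_torque": joint torques, N m; "position": TCP position; "tool_rot": TCP orientation; "ft_force": force on the tool from outside, world axes, zero at the start; "torque": the same for the moment, N m; "grip_width": opening from 0.0 (shut) to 1.0 (fully open).
Only numpy, scipy, OpenCV 4.12 (cv2) and the standard library are available. Lean on these libraries where they do the work, as an engineer would, in place of code of your own. Each camera call takes 0.05 s, during which the arm holds its last target.

### The job

The blue protection board lies ready in the nest of the probe-test fixture. Swing the fixture's hold-down bar round over the board until its nose rests fully home in the catch and let go of it; only then turn the sprung cam lever up by its red handle to the cam's highest point, lever straight up, so that the probes press the board against the bar. The lever springs back if released, so finish while still gripping the red handle and holding the lever there for the reading, and leave the other things on the bench where they are.

Things in the scene. Friction and masses are not known exactly. Their poses are not given: they have to be found in the camera images.
- fixture: Probe-test fixture, fixed to the bench: black base 150 (x) x 140 (y) x 12, grey end plates, aluminium top plate 124 x 112 with its top 72 above the bench, black nest in its middle. Origin: centre of the underside, on the bench; z up; its -x side is the front and faces the robot (yaw 0.1 to 0.6: turned a little to the robot's right), +y is to its left.
- board: Blue protection board, 21 x 34 x 11, loose in the nest (pocket 37 x 23.5, 4.5 deep) above six probe pins. Origin: centre of its underside, 72 above the bench at the fixture's centre. The cam lifts it by 2.5 and presses it against the bar's rubber feet. Not to be handled.
- hold_down_bar (a joint): Angle of the steel hold-down bar (110 x 16 x 10, its top 102 above the bench) on an upright pivot at the back of the top plate. 0 = closed: it points to the fixture's front (-x) over the board, nose in the catch against the stop. Grows as the bar swings level and open to the left (+y); limit 1.3, starts at 0.45 to 0.85. Light friction (0.05 N m); stays where it is left.
- bar_knob (a point): Grip point of the black upright round knob on the bar, 80 from the pivot axis: 132 above the bench and 30 above the bar's top. The knob is 21 across from 12 below this point to its top 14 above it, thinner (12) below. It turns with the bar.
- bar_pivot (a point): Point on the bar's upright pivot axis, 136 above the bench, 47 behind (+x of) the fixture's centre.
- catch (a point): Middle of the slot of the grey catch at the front of the top plate, 53.5 in front of the fixture's centre, 97 above the bench; the slot is open to the left (+y), its lip's top is 109 above the bench. The bar's nose lies here when closed.
- cam_lever (a joint): Angle of the lever on a level shaft along the fixture's x at its front. 0 = rest: lying to the left (+y), 15 degrees above level. Grows as it swings up and over to the right; at 1.30 it stands straight up, the cam at its highest (yellow lines on hub and end plate meet); it can overrun to 2.1, where the lift falls again. A spring drives it back to 0, at most 0.3 N m (4 N at the handle).
- lever_grip (a point): Middle of the lever's red handle: a level sleeve, diameter 22, 44 long, pointing forward along the fixture's x, free to spin on its pin; 80 from the shaft axis. At rest 53 above the bench and 77 left of the shaft; at the top 112 above the bench, straight over the shaft. 107 in front of the fixture's centre, 27 in front of the lever arm. Grip across, fingers left and right.
- cam_shaft (a point): Point on the shaft axis level with the handle's middle: 107 in front of the fixture's centre, 32 above the bench. Its axes are those of the fixture; the shaft runs along x.
- lift_plate (a joint): Lift of the probe plate by the cam in m: 0 at rest, about 0.0057 with the cam at its highest point (8 mm eccentric). The sprung probes then press the board up against the bar's feet with about 6 N.
- multimeter: bystander: black and red hand multimeter, 145 x 70 x 44, lying to the right of the fixture
- screwdriver_a: bystander: yellow-handled screwdriver, 179 long, lying near the front edge to the right
- bms_board_0: bystander: spare black protection board, 21 x 34 x 11, on the bench to the right of the fixture
- bms_board_1: bystander: spare blue protection board, 17 x 30 x 11, on the bench to the right of the fixture
- bms_board_4: bystander: spare black protection board, 17 x 30 x 11, on the bench to the right of the fixture
- side_cutters: bystander: blue-handled side cutters, 76 x 120 x 13, far right
- insul_tape: bystander: roll of yellow tape, diameter 62, 17 high, far right

How it is judged:
By the outcome, as a careful person would: the job done as asked, in the order asked, and still so for the second after the job is handed in, while the arm keeps its last pose, push and grip.
It also fails if it takes over 51 s, if anything falls off the work surface, if the arm or the gripper's body presses on something with over 40 N, if the wrist force passes 120 N, or if a joint passes its speed limit or range.

## Working session

There is one attempt and no reset: what is moved stays moved. The work goes in short steps, Python scripts to look and compute and a tool call to move; the robot and the scene stay as the last step left them, time stands still between calls to the robot, and variables do not carry over. Pictures are saved under pics/ and viewed, and the job is handed in when it is done.

Besides the shell and the picture viewer there is one more tool, called after "Call:" as a command line: name --argument value ..., lists and objects as JSON in quotes. drive_tool: Moves the arm, as the interface text tells. Its arguments: {"type":"object","properties":{"increments":{"type":"string"},"squeeze":{"type":"number"}},"required":["increments"]}

```bash
ls; mkdir -p pics
python3 - <<'E'
from bench import ctrl,get_image
import cv2
print(ctrl.get_state(), ctrl.tcp_to_grasp)
for n in("side","top","wrist"):
    d=get_image(n); cv2.imwrite(f"pics/{n}0.png",d["img"][...,::-1]); print(n,d["mtx"],d["k1"],d["camera_from_world"])
E
```

```text
pics
{'time': 0.0, 'joint_positions': array([ 1.29509548,  0.32181372, -0.07008123,  1.45167121,  0.02260047,
        1.37073803, -0.05692134]), 'qd': array([-0.00100635,  0.00106432,  0.00051572,  0.00067751, -0.00255754,
       -0.00050985, -0.00212768]), 'joint_torque': array([ 2.54033494e-04, -4.91289926e+01, -4.03766893e-01, -3.12532067e+01,
       -6.41038315e-02,  4.36805247e-02,  1.26536056e-04]), 'position': array([ 0.18554406, -0.62240126,  0.22146937]), 'tool_rot': array([-1.3314183 ,  0.99423103, -0.9916825 ]), 'ft_force': array([-0.16937912, -0.90179783, -0.26956629]), 'torque': array([0.00561767, 0.03471628, 0.01142056]), 'grip_width': 0.9986303732444249} -0.0187
side [[505.65542749   0.         311.28028958]
 [  0.         505.65542749 235.94857003]
 [  0.           0.           1.        ]] -0.1331725283578222 [[-0.97456435 -0.2236361   0.01453369  0.48617171]
 [ 0.16033053 -0.65044055  0.74244273 -0.24438631]
 [-0.1565837   0.72588841  0.66975187 -1.02786131]
 [ 0.          0.          0.          1.        ]]
top [[594.95199508   0.         314.63024888]
 [  0.         594.95199508 237.55186404]
 [  0.           0.           1.        ]] -0.0928331759672925 [[ 0.01348709 -0.99988759 -0.00655054 -0.13013157]
 [ 0.99100362  0.01249429  0.1332506  -0.54502185]
 [-0.13315378 -0.00828878  0.99106073 -1.11420005]
 [ 0.          0.          0.          1.        ]]
wrist [[334.08939114   0.         322.82119683]
 [  0.         334.08939114 240.38171356]
 [  0.           0.           1.        ]] -0.04232821720108195 [[ 0.28549253 -0.95837883 -0.00201039 -0.64891524]
 [ 0.92244469  0.2753559  -0.27069343  0.03298355]
 [ 0.25998042  0.07542648  0.96266351 -0.38987724]
 [ 0.          0.          0.          1.        ]]
```

View pics/side0.png

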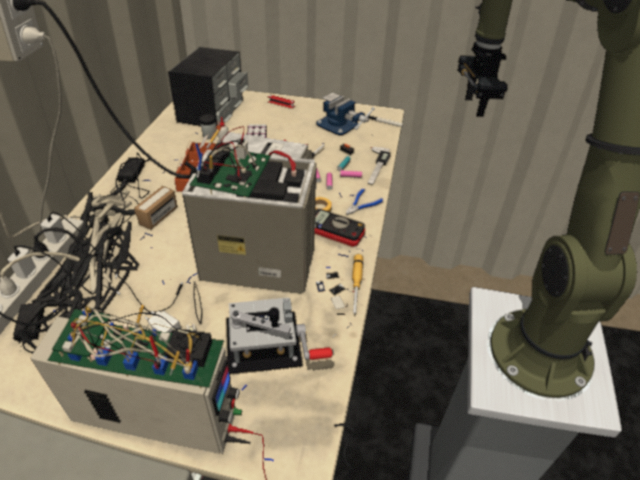

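View pics/top0.png

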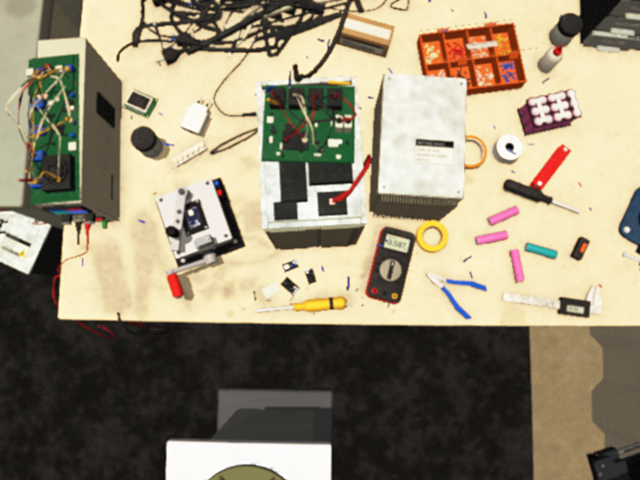

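The side view shows the fixture at about (262,335) with its red handle at (320,353). In the top view the fixture is at about (200,220), the handle at (176,285), and a tall white case to its right from x=262. I'll enlarge both.

Run:
```python
import cv2
a=cv2.imread("pics/top0.png")[165:310,130:270]; cv2.imwrite("pics/topc.png",cv2.resize(a,None,fx=4,fy=4,interpolation=cv2.INTER_CUBIC))
a=cv2.imread("pics/side0.png")[280:385,210:350]; cv2.imwrite("pics/sidec.png",cv2.resize(a,None,fx=5,fy=5,interpolation=cv2.INTER_CUBIC))
```

```text
(no output)
```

View pics/topc.png

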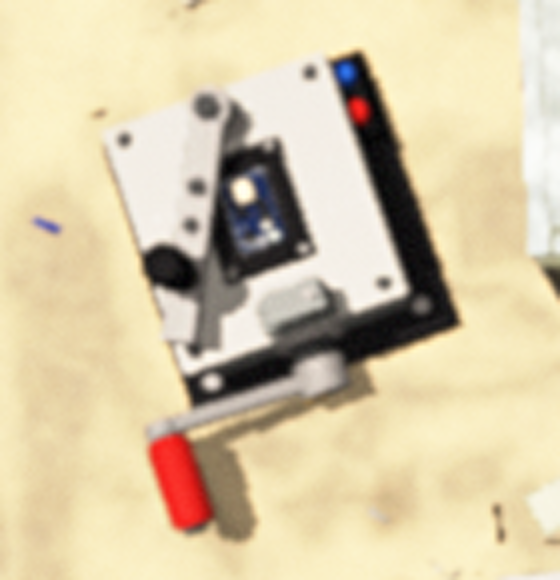

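View pics/sidec.png

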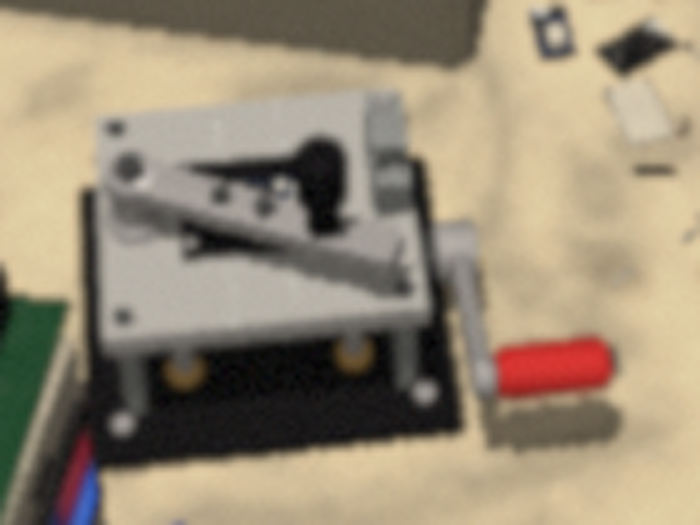

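```bash
cat > h.py <<'E'
import numpy as np, cv2
from scipy.optimize import least_squares
from scipy.spatial.transform import Rotation as R
def proj(d,p):
    p=np.atleast_2d(p); c=p@d["camera_from_world"][:3,:3].T+d["camera_from_world"][:3,3]
    u=np.c_[c[:,0],-c[:,1]]/(-c[:,2:3]); r2=(u**2).sum(1,keepdims=True); u=u*(1+d["k1"]*r2)
    return u*d["mtx"][0,0]+d["mtx"][:2,2]
def W(q,p): # fixture->world
    c,s=np.cos(q[2]),np.sin(q[2]); p=np.atleast_2d(p)
    return np.c_[q[0]+c*p[:,0]-s*p[:,1],q[1]+s*p[:,0]+c*p[:,1],p[:,2]]
E
cat > fit.py <<'E'
from h import *
from bench import get_image
T=get_image("top");S=get_image("side")
def pts(q,cornz=.072):
    a=q[3]; r=.08
    kn=[.047-r*np.cos(a), r*np.sin(a)]
    nose=[.047-.1*np.cos(a), .1*np.sin(a)]
    return dict(bl=[.062,.056,.072],br=[.062,-.056,.072],fr=[-.062,-.056,.072],fl=[-.062,.056,.072],
      kn=kn+[.146],h=[-.107,.077,.053],piv=[.047,0,.104])
to={"bl":(105,135),"br":(325,57),"fr":(410,300),"fl":(188,376),"kn":(167,264),"h":(181,482)}
so={"br":(98,118),"fr":(400,92),"fl":(428,322),"bl":(103,352),"kn":(322,148),"h":(553,367)}
obs=[(T,k,np.array([130,165])+(np.array(v)+.5)/4-.5) for k,v in to.items()]+[(S,k,np.array([210,280])+(np.array(v)+.5)/5-.5) for k,v in so.items()]
def f(q): 
    P=pts(q); return np.concatenate([(proj(d,W(q[:3],P[k]))[0]-o)  for d,k,o in obs])
r=least_squares(f,[.6,.2,.33,.6],loss="soft_l1"); q=r.x
print(q); 
for (d,k,o),e in zip(obs,f(q).reshape(-1,2)): print("T" if d is T else "S",k,e.round(2))
np.save("q.npy",q)
P=pts(q)
for k in("kn","h","piv"): print(k,W(q[:3],P[k]))
E
python3 fit.py
```

```text
[0.57636115 0.10706602 0.36075066 0.43071804]
T bl [-0.5  -0.64]
T br [-0.22 -0.97]
T fr [-0.67 -1.15]
T fl [-1.34  0.04]
T kn [-0.35  0.28]
T h [-0.26  0.46]
S br [ 0.1  -0.73]
S fr [ 0.07 -0.94]
S fl [ 0.62 -2.85]
S bl [ 0.34 -2.54]
S kn [ 0.4  -0.26]
S h [0.33 0.56]
kn [[0.5405316  0.12924875 0.146     ]]
h [[0.44906931 0.14134119 0.053     ]]
piv [[0.62033586 0.12365593 0.104     ]]
```

```bash
sed -i 's/"fl":(428,322),"bl":(103,352),"kn":(322/"kn":(322/' fit.py; python3 fit.py
python3 - <<'E'
from h import *
from bench import ctrl,get_image
s=ctrl.get_state(); print(R.from_rotvec(s["tool_rot"]).as_matrix().round(3))
T=get_image("top");S=get_image("side")
# case front-left top corner (top img 262,227?) vs side
for nm,t,sd in(("case front-left top",(262,232),(187,200)),("case front right top",(362,232),(313,178))):
    r=least_squares(lambda p:np.r_[proj(T,p)[0]-t,proj(S,p)[0]-sd],[.6,-.1,.2]);print(nm,r.x,r.fun)
im=T["img"][60:310,30:400,::-1].copy();cv2.imwrite("pics/t2.png",cv2.resize(im,None,fx=2,fy=2))
im=S["img"][120:400,20:380,::-1].copy();cv2.imwrite("pics/s2.png",cv2.resize(im,None,fx=2,fy=2))
E
```

```text
[0.5762609  0.10639757 0.36139801 0.43956474]
T bl [-0.18 -0.56]
T br [ 0.1  -0.93]
T fr [-0.3  -1.11]
T fl [-0.96  0.11]
T kn [-0.36  0.31]
T h [0.13 0.53]
S br [ 0.24 -0.94]
S fr [ 0.18 -1.18]
S kn [ 0.44 -0.25]
S h [0.47 0.26]
kn [[0.54046914 0.12926291 0.146     ]]
h [[0.4489469  0.14059033 0.053     ]]
piv [[0.62022486 0.12301594 0.104     ]]
[[ 0.286 -0.     0.958]
 [-0.958  0.     0.286]
 [-0.    -1.    -0.   ]]
case front-left top [ 0.62388698 -0.02412495  0.22338452] [ -7.65336619 -56.95843914  66.77090266  17.05866727]
case front right top [ 0.5375655  -0.20187805  0.20754998] [-0.20231004 -2.25201133  2.98882866  0.59542224]
```

View pics/s2.png

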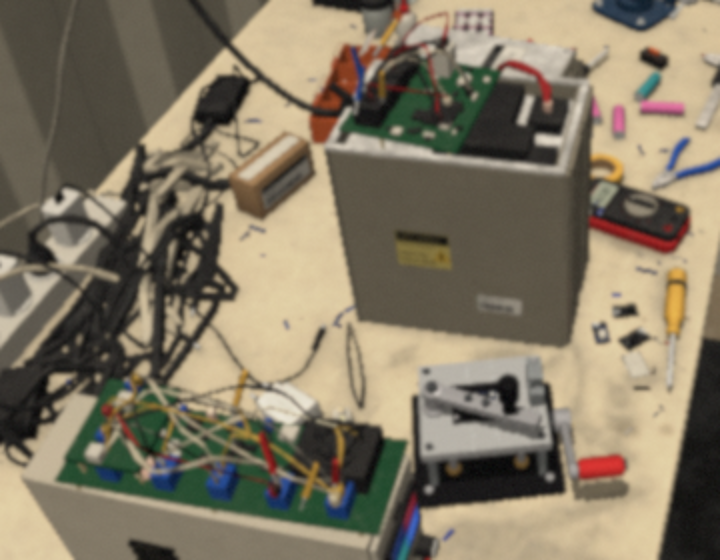

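View pics/t2.png

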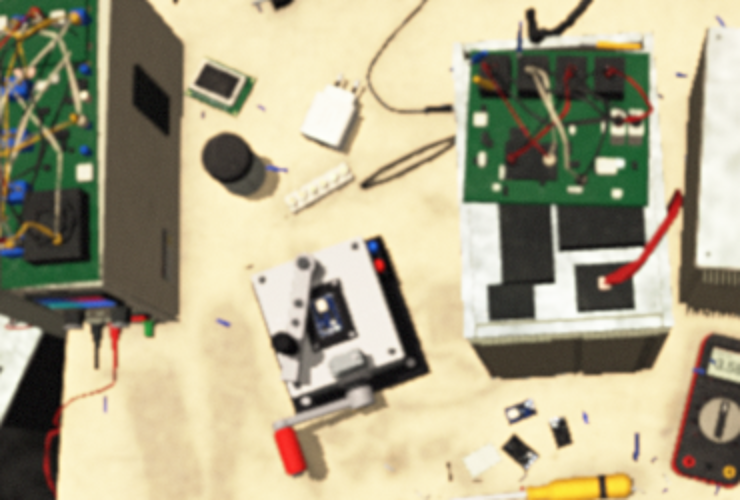

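Run:
```python
from h import *
from bench import ctrl,get_image
s=cv2.imread("pics/side0.png")[0:125,430:540];t=cv2.imread("pics/top0.png")[380:480,560:640]
s=cv2.resize(s,None,fx=4,fy=4,interpolation=2);t=cv2.resize(t,(320,400),interpolation=2)
o=np.zeros((500,770,3),np.uint8);o[:,:440]=s;o[:400,445:765]=t;cv2.imwrite("pics/g.png",o)
w=cv2.imread("pics/wrist0.png");
T=get_image("top");S=get_image("side")
for n,p in(("fl top",[.54,-.02,.21]),("fl bot",[.54,-.02,0]),("fr top",[.54,-.2,.21])):print(n,proj(T,p),proj(S,p))
# grip point distances
```

```text
fl top [[251.28246921 226.70108086]] [[294.5857103  230.25152274]]
fl bot [[263.0692266  242.63011341]] [[295.33472182 300.7684012 ]]
fr top [[360.76598274 228.04870784]] [[314.75382858 178.01606671]]
```

View pics/g.png

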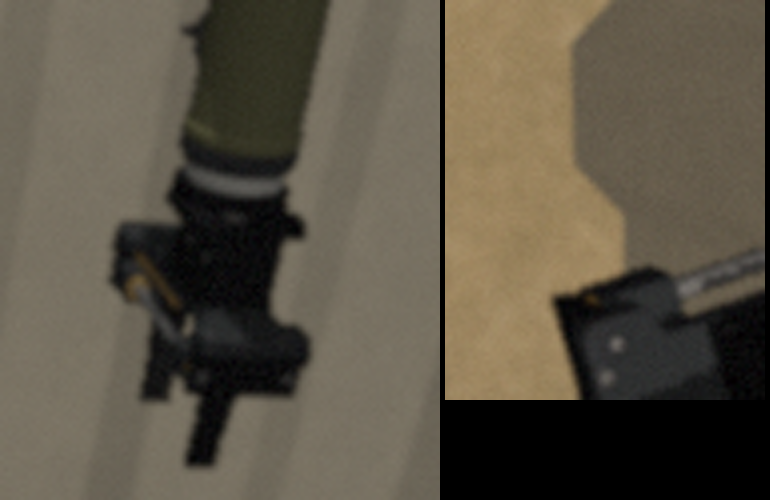

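View pics/wrist0.png

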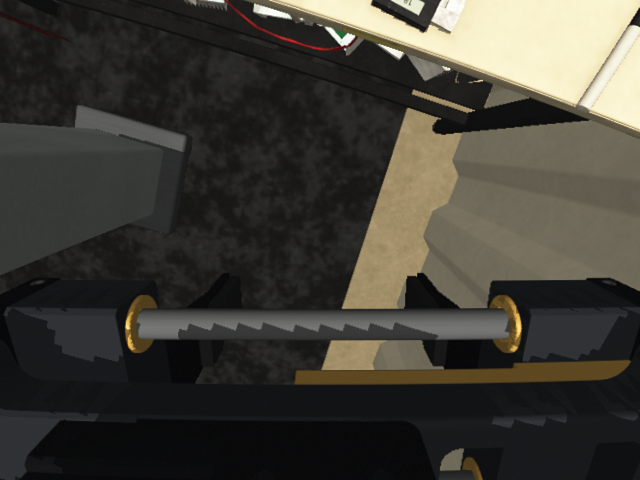

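Run:
```python
from h import *
from bench import ctrl,get_image
T=get_image("top");S=get_image("side")
for nm,t,sd in(("fl top",(263,229),(305,202)),("fl bot",(269,246),(306,290)),("PS front right top",(None),None)):
    if t is None: continue
    r=least_squares(lambda p:np.r_[proj(T,p)[0]-t,proj(S,p)[0]-sd],[.6,-.1,.2]);print(nm,r.x,r.fun.round(1))
q=np.load("q.npy")
for n,p in dict(knob=[.047-.08*np.cos(q[3]),.08*np.sin(q[3]),.132],closed=[-.033,0,.132],rest=[-.107,.077,.053],top=[-.107,0,.112]).items(): print(n,W(q[:3],p).round(4))
```

```text
fl top [ 0.52721975 -0.0447678   0.26400627] [ 0.1  0.8 -0.9 -0.2]
fl bot [ 0.52549865 -0.03471134  0.02560302] [ 0.2  2.5 -2.8 -0.5]
knob [[0.5405 0.1293 0.132 ]]
closed [[0.5454 0.0947 0.132 ]]
rest [[0.4489 0.1406 0.053 ]]
top [[0.4762 0.0686 0.112 ]]
```

Call:
drive_tool --increments "0 -40 0 -4.1 0; 0 -50 0 0 0; 0 -50 10 0 0; -10 -40 30 0 0; -25 0 45 0 0; -25 0 45 0 0; -25 0 45 0 0; -25 0 45 0 0; -25 0 45 0 0; -25 0 35 0 0; 0 0 0 0 0" --squeeze 25

```text
time: 2.02
position: [0.4127, -0.3631, 0.4033]
tool_rot: [-1.36, 0.932, -0.934]
ft_force: [0.5, -0.2, -0.5]
grip_width: 0.999
```

Call:
drive_tool --increments "-41 0 29 0 0; -41 0 29 0 0; -41 0 29 0 0; -41 0 29 0 0; -41 0 29 0 0; -41 0 29 0 0; -41 0 29 0 0; -41 0 29 0 0; -41 0 29 0 0; -41 0 29 0 0; 0 0 0 0 0; 0 0 0 0 0"

```text
time: 3.52
position: [0.5365, 0.1173, 0.4023]
tool_rot: [-1.359, 0.94, -0.941]
ft_force: [0.9, -0.3, -0.5]
grip_width: 1.001
```

```bash
cat > st.py <<'E'
from h import *
from bench import ctrl,get_image
import sys
s=ctrl.get_state(); M=R.from_rotvec(s["tool_rot"]).as_matrix(); q=np.load("q.npy")
g=s["position"]+M[:,1]*-.0187
print("t",s["time"],"tcp",s["position"].round(4),"grasp",g.round(4),"F",s["ft_force"].round(1),"gw",round(s["grip_width"],3),"j",s["joint_positions"].round(2)); print(M.round(3))
for n,p in dict(knob=[.047-.08*np.cos(q[3]),.08*np.sin(q[3]),.132],closed=[-.033,0,.132],rest=[-.107,.077,.053],top=[-.107,0,.112]).items(): print(n,"tool delta mm",(1000*(M.T@(W(q[:3],p)[0]-g))).round(1))
for n in sys.argv[1:]:
    nm,f=n.split(":"); d=get_image(nm); cv2.imwrite(f"pics/{f}.png",d["img"][...,::-1])
E
python3 st.py wrist:w1 side:s3
```

```text
t 3.525 tcp [0.5365 0.1173 0.4023] grasp [0.5365 0.1173 0.421 ] F [ 0.9 -0.3 -0.5] gw 1.001 j [ 0.42  0.14 -0.78  1.36  0.1   1.69 -1.55]
[[ 0.352 -0.     0.936]
 [-0.936 -0.001  0.352]
 [ 0.001 -1.    -0.001]]
knob tool delta mm [-10.  289.    8.1]
closed tool delta mm [ 24.1 289.    0.6]
rest tool delta mm [-52.9 368.  -73.5]
top tool delta mm [ 24.2 309.1 -73.4]
```

View pics/w1.png

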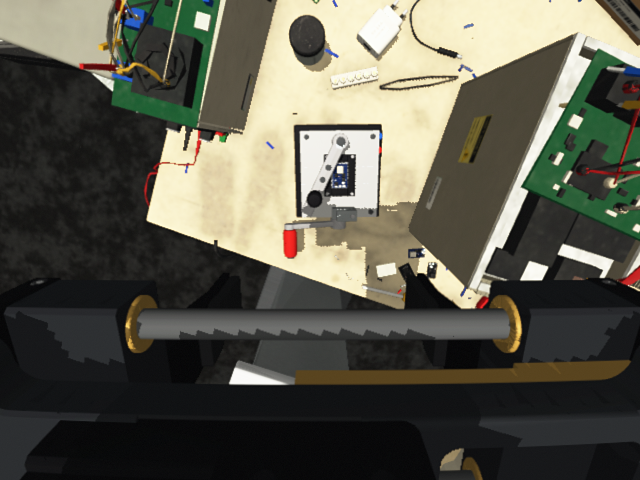

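The wrist view shows the fixture aligned with the image: plate corners (302,131) and (380,131), knob top (314,199), pivot (340,141), handle (290,244). I'll refine the fit with a crop.

Run:
```python
import cv2
a=cv2.imread("pics/w1.png")[115:270,265:405]; cv2.imwrite("pics/w1c.png",cv2.resize(a,None,fx=5,fy=5,interpolation=cv2.INTER_CUBIC)[:,:])
```

```text
(no output)
```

View pics/w1c.png

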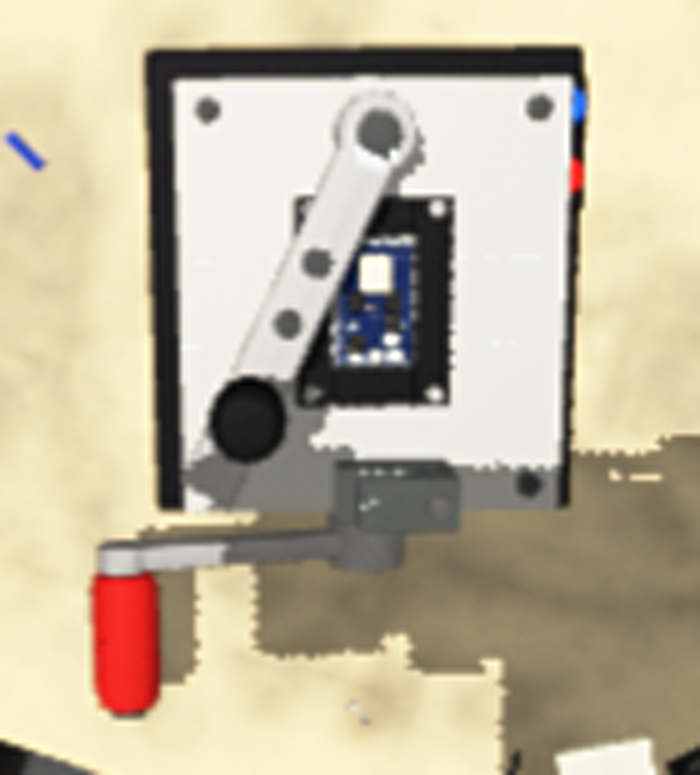

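```bash
cat >> fit.py <<'E'
print("--- wrist")
Wc=get_image("wrist")
wo={"bl":(173,78),"br":(576,76),"fr":(570,507),"fl":(183,510),"kn":(246,418),"h":(127,643)}
ob2=[(Wc,k,np.array([265,115])+(np.array(v)+.5)/5-.5) for k,v in wo.items()]
obs=ob2
r=least_squares(f,q,loss="soft_l1");print("wrist only",r.x,f(r.x).reshape(-1,2).round(1).tolist())
obs=[(d,k,o) for d,k,o in obs]+[(T,k,np.array([130,165])+(np.array(v)+.5)/4-.5) for k,v in to.items()]+[(S,k,np.array([210,280])+(np.array(v)+.5)/5-.5) for k,v in so.items()]
r=least_squares(f,q,loss="soft_l1");print("all",r.x,f(r.x).reshape(-1,2).round(1).tolist()); np.save("q.npy",r.x)
E
python3 fit.py|sed -n '/wrist/,$p'; python3 st.py
```

```text
--- wrist
wrist only [0.57745001 0.10642198 0.36778216 0.47144857] [[0.7, 0.0], [-0.3, -0.3], [-1.9, -0.0], [0.9, 0.1], [-0.3, 0.8], [0.4, -1.0]]
all [0.57681788 0.10647679 0.36497861 0.45592143] [[0.6, 0.3], [-0.4, 0.3], [-2.2, 0.5], [0.6, 0.4], [0.3, 1.6], [0.0, -0.8], [-0.3, -0.7], [-0.1, -1.3], [-0.3, -1.5], [-0.8, -0.1], [-1.0, -0.0], [0.3, 0.3], [-0.1, -0.9], [-0.2, -1.3], [-0.1, 0.2], [0.3, 0.1]]
t 3.775 tcp [0.5363 0.1173 0.4027] grasp [0.5363 0.1174 0.4214] F [ 0.8 -0.9 -0.2] gw 0.999 j [ 0.43  0.14 -0.78  1.36  0.1   1.69 -1.55]
[[ 0.351  0.     0.936]
 [-0.936 -0.001  0.351]
 [ 0.001 -1.     0.   ]]
knob tool delta mm [-10.9 289.3   9.1]
closed tool delta mm [ 24.4 289.4   1.1]
rest tool delta mm [-52.2 368.3 -73.3]
top tool delta mm [ 24.9 309.4 -72.9]
```

Call:
drive_tool --increments "-11 30 9 0 0; 0 45 0 0 0; 0 45 0 0 0; 0 45 0 0 0; 0 40 0 0 0; 0 30 0 0 0; 0 20 0 0 0; 0 10 0 0 0; 0 0 0 0 0"

```text
time: 4.9
position: [0.5407, 0.1322, 0.1376]
tool_rot: [-1.359, 0.939, -0.939]
ft_force: [0.2, -0.2, 0.6]
grip_width: 1.003
```

```bash
python3 st.py wrist:w2 side:s4
python3 - <<'E'
import cv2
a=cv2.imread("pics/s4.png")[180:400,180:400]; cv2.imwrite("pics/s4c.png",cv2.resize(a,None,fx=2.7,fy=2.7,interpolation=cv2.INTER_CUBIC))
E
```

```text
t 4.9 tcp [0.5407 0.1322 0.1376] grasp [0.5407 0.1322 0.1563] F [ 0.2 -0.2  0.6] gw 1.003 j [ 0.39  0.26 -0.77  1.77  0.2   1.19 -1.65]
[[ 0.353 -0.     0.936]
 [-0.936 -0.     0.353]
 [-0.    -1.    -0.   ]]
knob tool delta mm [ 1.7 24.3 -0.3]
closed tool delta mm [36.9 24.3 -8.3]
rest tool delta mm [-39.8 103.3 -82.6]
top tool delta mm [ 37.2  44.3 -82.3]
```

View pics/w2.png

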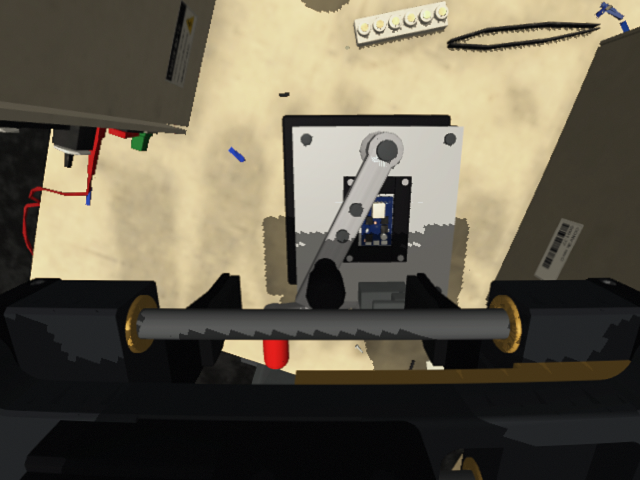

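View pics/s4c.png

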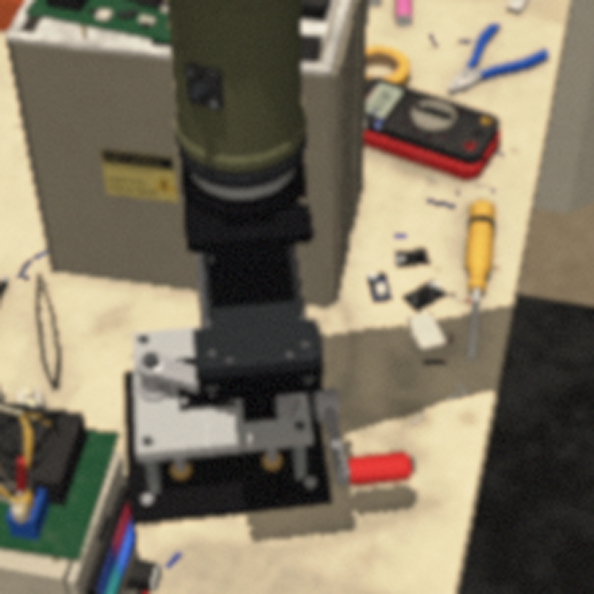

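The knob sits centred between the fingers, at about (325,285) between (225,285) and (420,285). I'll go down and close.

Call:
drive_tool --increments "1.5 14 0 0 0; 0 10 0 0 0; 0 0 0 0 0; 0 0 0 0 255; 0 0 0 0 255; 0 0 0 0 255; 0 0 0 0 255; 0 0 0 0 255; 0 0 0 0 255" --squeeze 15

```text
time: 6.12
position: [0.5411, 0.1309, 0.1135]
tool_rot: [-1.359, 0.939, -0.939]
ft_force: [-0.7, 0.4, -0.0]
grip_width: 0.399
```

```bash
python3 st.py
```

```text
t 6.125 tcp [0.5411 0.1309 0.1135] grasp [0.5411 0.1309 0.1322] F [-0.7  0.4 -0. ] gw 0.399 j [ 0.38  0.29 -0.76  1.8   0.22  1.14 -1.66]
[[ 0.354 -0.     0.935]
 [-0.935 -0.     0.354]
 [ 0.    -1.    -0.   ]]
knob tool delta mm [ 0.3  0.2 -0.2]
closed tool delta mm [35.6  0.2 -8.3]
rest tool delta mm [-41.1  79.2 -82.5]
top tool delta mm [ 35.9  20.2 -82.3]
```

Call:
drive_tool --increments "0 0 0 0 255; 0 0 0 0 255; 0 0 0 0 255; 0 0 0 0 255"

```text
time: 6.62
position: [0.5411, 0.1309, 0.1135]
tool_rot: [-1.359, 0.939, -0.939]
ft_force: [-0.4, 0.8, 0.4]
grip_width: 0.225
```

Call:
drive_tool --increments "6 0 -2.5 0 255; 6 0 -2.2 0 255; 6 0 -1.5 0 255; 6 0 -1.1 0 255; 5 0 -0.6 0 255; 4 0 -0.3 0 255; 2 0 0 0 255; 0 0 0 0 255; 0 0 0 0 255"

```text
time: 7.75
position: [0.5452, 0.0948, 0.1133]
tool_rot: [-1.36, 0.94, -0.939]
ft_force: [-4.1, 0.9, 2.5]
grip_width: 0.226
```

```bash
python3 st.py wrist:w3
python3 - <<'E'
import cv2
a=cv2.imread("pics/w3.png")[100:400,200:460]; cv2.imwrite("pics/w3c.png",cv2.resize(a,None,fx=2,fy=2,interpolation=cv2.INTER_CUBIC))
E
```

```text
t 7.75 tcp [0.5452 0.0948 0.1133] grasp [0.5452 0.0948 0.132 ] F [-4.1  0.9  2.5] gw 0.226 j [ 0.43  0.28 -0.74  1.8   0.21  1.14 -1.59]
[[ 0.353 -0.002  0.935]
 [-0.935 -0.001  0.353]
 [ 0.    -1.    -0.002]]
knob tool delta mm [-34.9  -0.    8.7]
closed tool delta mm [0.3 0.  0.7]
rest tool delta mm [-76.4  79.1 -73.5]
top tool delta mm [  0.6  20.2 -73.3]
```

View pics/w3c.png

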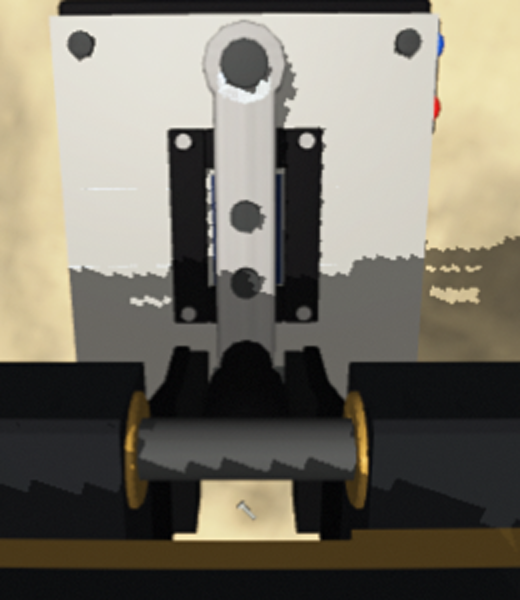

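Call:
drive_tool --increments "1 0 -0.7 0 255; 1 0 0 0 255; 0 0 0 0 255; 0 0 0 0 255"

```text
time: 8.3
position: [0.5452, 0.0947, 0.1133]
tool_rot: [-1.358, 0.94, -0.936]
ft_force: [-4.1, 4.6, 1.4]
grip_width: 0.223
```

```bash
python3 st.py|head -1
```

```text
t 8.3 tcp [0.5452 0.0947 0.1133] grasp [0.5452 0.0947 0.132 ] F [-4.1  4.6  1.4] gw 0.223 j [ 0.43  0.28 -0.75  1.81  0.2   1.14 -1.59]
```

Call:
drive_tool --increments "1.5 0 0 0 255; 0 0 0 0 255; 0 0 0 0 255; 0 0 0 0 0; 0 0 0 0 0; 0 0 0 0 0; 0 0 0 0 0; 0 0 0 0 0; 0 0 0 0 0; 0 0 0 0 0; 0 0 0 0 0; 0 0 0 0 0"

```text
time: 9.8
position: [0.5465, 0.0918, 0.1135]
tool_rot: [-1.359, 0.939, -0.939]
ft_force: [0.5, -0.1, -0.4]
grip_width: 0.991
```

```bash
python3 st.py
```

```text
t 9.8 tcp [0.5465 0.0918 0.1135] grasp [0.5465 0.0918 0.1322] F [ 0.5 -0.1 -0.4] gw 0.991 j [ 0.44  0.28 -0.74  1.8   0.21  1.14 -1.58]
[[ 0.354  0.     0.935]
 [-0.935 -0.     0.354]
 [ 0.    -1.     0.   ]]
knob tool delta mm [-38.2   0.2   8.6]
closed tool delta mm [-2.9  0.2  0.6]
rest tool delta mm [-79.6  79.2 -73.7]
top tool delta mm [ -2.6  20.2 -73.4]
```

Call:
drive_tool --increments "0 -20 0 0 0; 0 -35 0 0 0; 0 -40 0 0 0; -20 -10 -20 0 0; -25 0 -25 0 0; -25 0 -25 0 0; -9 0 -6 0 0; 0 0 0 0 0; 0 0 0 0 0"

```text
time: 10.92
position: [0.4485, 0.1381, 0.2189]
tool_rot: [-1.358, 0.939, -0.94]
ft_force: [0.7, -0.2, 0.9]
grip_width: 1.0
```

```bash
python3 st.py wrist:w4 side:s5 top:t5
python3 - <<'E'
import cv2
a=cv2.imread("pics/s5.png")[240:400,200:400]; cv2.imwrite("pics/s5c.png",cv2.resize(a,None,fx=3.5,fy=3.5,interpolation=cv2.INTER_CUBIC))
E
```

```text
t 10.925 tcp [0.4485 0.1381 0.2189] grasp [0.4485 0.1381 0.2376] F [ 0.7 -0.2  0.9] gw 1.0 j [ 0.49 -0.05 -0.81  1.86 -0.04  1.31 -1.52]
[[ 0.353  0.001  0.936]
 [-0.936  0.     0.353]
 [ 0.    -1.     0.001]]
knob tool delta mm [ 39.7 105.7  83.9]
closed tool delta mm [ 75.  105.7  75.8]
rest tool delta mm [ -1.6 184.6   1.4]
top tool delta mm [ 75.4 125.6   1.8]
```

View pics/w4.png

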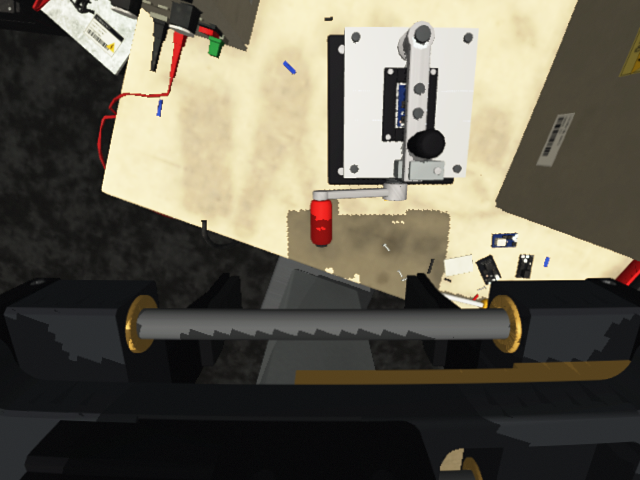

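View pics/s5c.png

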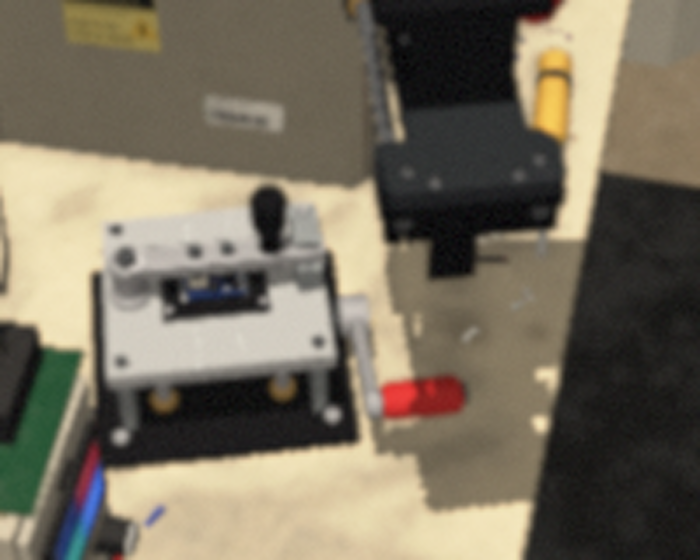

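Run:
```python
from h import *
from bench import get_image
q=np.load("q.npy"); d=get_image("wrist")
for a in(0,.02,.05): print(a,"knobtop",proj(d,W(q[:3],[.047-.08*np.cos(a),.08*np.sin(a),.146])),"pivot",proj(d,W(q[:3],[.047,0,.104])), "h",proj(d,W(q[:3],[-.107,.077,.053])))
a=d["img"][10:260,300:490,::-1]; cv2.imwrite("pics/w4c.png",cv2.resize(a,None,fx=3,fy=3,interpolation=2)[:, :][150:])
```

```text
0 knobtop [[434.49657059 143.18070158]] pivot [[424.0966115   32.87213981]] h [[321.89635306 220.97443757]]
0.02 knobtop [[432.1549937  143.14865182]] pivot [[424.0966115   32.87213981]] h [[321.89635306 220.97443757]]
0.05 knobtop [[428.64844291 143.00970396]] pivot [[424.0966115   32.87213981]] h [[321.89635306 220.97443757]]
```

View pics/w4c.png

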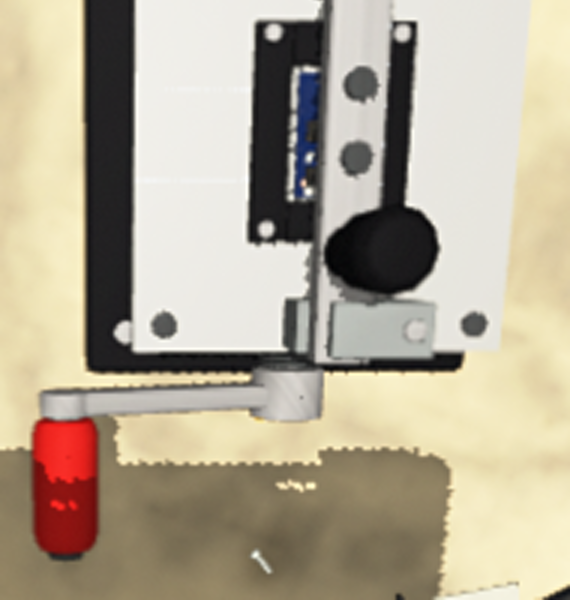

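Bar shows tucked under the catch lip (about (405,115)), with the knob within a few hundredths of a radian of closed. The handle, at (322,221), matches the prediction. Next I'll descend onto the handle.

Call:
drive_tool --increments "-1.5 35 -1.5 0 0; 0 45 0 0 0; 0 45 0 0 0; 0 30 0 0 0; 0 15 0 0 0; 0 10 0 0 0; 0 0 0 0 0; 0 0 0 0 0"

```text
time: 12.12
position: [0.4464, 0.1399, 0.0395]
tool_rot: [-1.358, 0.938, -0.94]
ft_force: [-1.1, 0.3, 0.9]
grip_width: 0.999
```

```bash
python3 st.py wrist:w5 side:s6
python3 - <<'E'
import cv2
a=cv2.imread("pics/s6.png")[240:400,200:400]; cv2.imwrite("pics/s6c.png",cv2.resize(a,None,fx=3.5,fy=3.5,interpolation=cv2.INTER_CUBIC))
E
```

```text
t 12.125 tcp [0.4464 0.1399 0.0395] grasp [0.4464 0.1399 0.0582] F [-1.1  0.3  0.9] gw 0.999 j [ 0.42  0.19 -0.82  2.07  0.17  0.95 -1.71]
[[ 0.353  0.002  0.935]
 [-0.935  0.     0.353]
 [ 0.001 -1.     0.002]]
knob tool delta mm [ 42.3 -73.7  85.4]
closed tool delta mm [ 77.5 -73.6  77.3]
rest tool delta mm [0.7 5.2 2.9]
top tool delta mm [ 77.8 -53.8   3.3]
```

View pics/s6c.png

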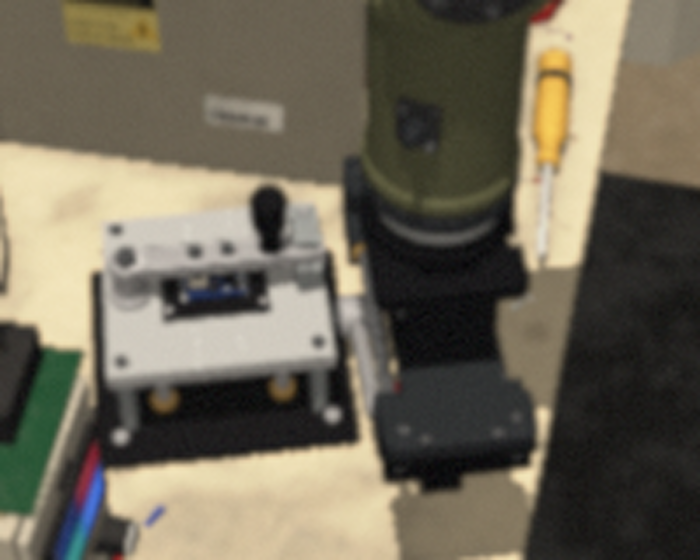

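View pics/w5.png

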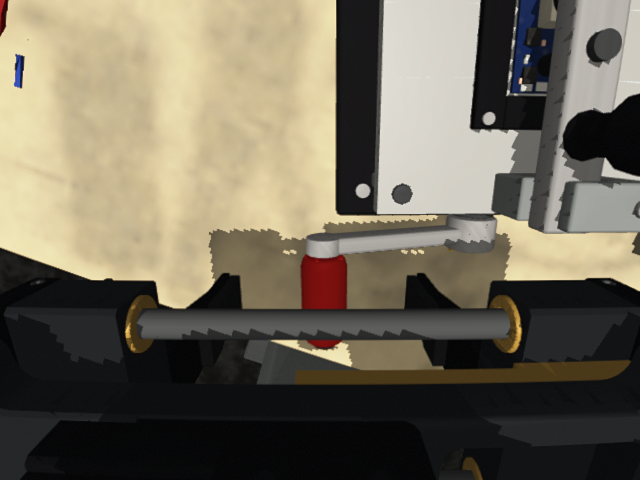

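Handle centred between the fingers (x≈324). Closing.

Call:
drive_tool --increments "0.5 5 0 0 0; 0 0 0 0 255; 0 0 0 0 255; 0 0 0 0 255; 0 0 0 0 255; 0 0 0 0 255; 0 0 0 0 255; 0 0 0 0 255; 0 0 0 0 255; 0 0 0 0 255; 0 0 0 0 255; 0 0 0 0 255; 0 0 0 0 255" --squeeze 30

```text
time: 13.85
position: [0.4457, 0.1392, 0.0335]
tool_rot: [-1.359, 0.939, -0.939]
ft_force: [0.9, -1.1, 0.5]
grip_width: 0.243
```

```bash
python3 st.py
python3 - <<'E'
import numpy as np
a0=np.radians(15); 
A=np.r_[np.linspace(0,1.3,14)]+0
th=a0+A  # angle above level
y=80*np.cos(th); z=80*np.sin(th)
print(np.c_[A[1:],-np.diff(y),-np.diff(z)].round(1))
E
```

```text
t 13.85 tcp [0.4457 0.1392 0.0335] grasp [0.4457 0.1392 0.0522] F [ 0.9 -1.1  0.5] gw 0.243 j [ 0.41  0.2  -0.82  2.07  0.18  0.94 -1.72]
[[ 0.354  0.     0.935]
 [-0.935 -0.     0.354]
 [ 0.    -1.    -0.   ]]
knob tool delta mm [ 41.8 -79.8  86.2]
closed tool delta mm [ 77.1 -79.8  78.1]
rest tool delta mm [ 0.3 -0.8  3.8]
top tool delta mm [ 77.3 -59.8   4.1]
[[ 0.1  2.5 -7.6]
 [ 0.2  3.2 -7.3]
 [ 0.3  3.9 -7. ]
 [ 0.4  4.6 -6.5]
 [ 0.5  5.2 -6.1]
 [ 0.6  5.8 -5.5]
 [ 0.7  6.3 -4.9]
 [ 0.8  6.8 -4.2]
 [ 0.9  7.2 -3.5]
 [ 1.   7.5 -2.8]
 [ 1.1  7.7 -2. ]
 [ 1.2  7.9 -1.3]
 [ 1.3  8.  -0.5]]
```

Call:
drive_tool --increments "2.5 -7.6 0 0 255; 3.2 -7.3 0 0 255; 3.9 -7 0 0 255; 4.6 -6.5 0 0 255; 5.2 -6.1 0 0 255; 5.8 -5.5 0 0 255; 0 0 0 0 255; 0 0 0 0 255"

```text
time: 14.85
position: [0.4549, 0.1153, 0.0736]
tool_rot: [-1.359, 0.939, -0.94]
ft_force: [4.1, -0.7, -5.3]
grip_width: 0.24
```

```bash
python3 st.py
```

```text
t 14.85 tcp [0.4549 0.1153 0.0736] grasp [0.4548 0.1153 0.0923] F [ 4.1 -0.7 -5.3] gw 0.24 j [ 0.48  0.13 -0.82  2.04  0.12  1.02 -1.61]
[[ 0.353  0.001  0.935]
 [-0.935 -0.     0.353]
 [ 0.001 -1.     0.   ]]
knob tool delta mm [ 16.2 -39.7  86. ]
closed tool delta mm [ 51.5 -39.7  78. ]
rest tool delta mm [-25.3  39.3   3.7]
top tool delta mm [ 51.8 -19.7   4. ]
```

Call:
drive_tool --increments "6.3 -4.9 0 0 255; 6.8 -4.2 0 0 255; 7.2 -3.5 0 0 255; 7.5 -2.8 0 0 255; 7.7 -2 0 0 255; 7.9 -1.3 0 0 255; 8 -0.5 0 0 255; 0 0 0 0 255; 0 0 0 0 255"

```text
time: 15.98
position: [0.4722, 0.0701, 0.0923]
tool_rot: [-1.357, 0.94, -0.935]
ft_force: [3.5, 4.3, -7.9]
grip_width: 0.24
```

```bash
python3 st.py wrist:w6 side:s7 top:t7
python3 - <<'E'
import cv2
a=cv2.imread("pics/s7.png")[240:400,200:400]; cv2.imwrite("pics/s7c.png",cv2.resize(a,None,fx=3.5,fy=3.5,interpolation=cv2.INTER_CUBIC))
E
```

```text
t 15.975 tcp [0.4722 0.0701 0.0923] grasp [0.4722 0.07   0.111 ] F [ 3.5  4.3 -7.9] gw 0.24 j [ 0.55  0.12 -0.78  2.    0.09  1.06 -1.48]
[[ 0.355 -0.001  0.935]
 [-0.935  0.003  0.355]
 [-0.003 -1.     0.   ]]
knob tool delta mm [-32.2 -20.8  85.8]
closed tool delta mm [  3.  -20.9  77.7]
rest tool delta mm [-73.6  58.3   3.6]
top tool delta mm [ 3.3 -1.   3.7]
```

View pics/s7c.png

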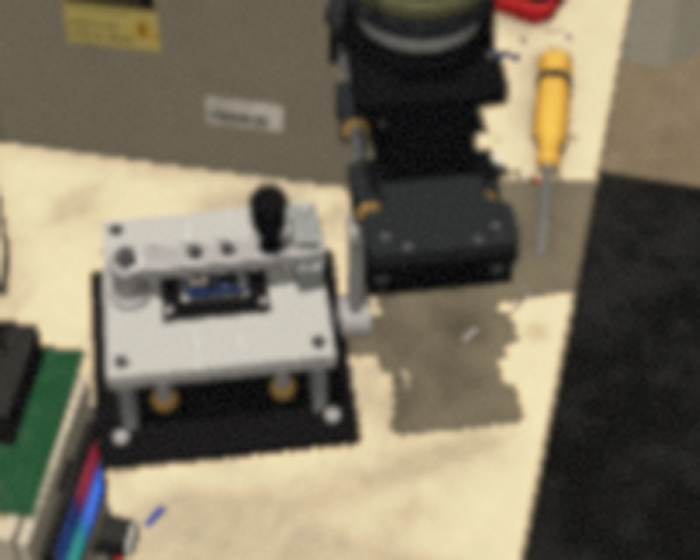

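View pics/w6.png

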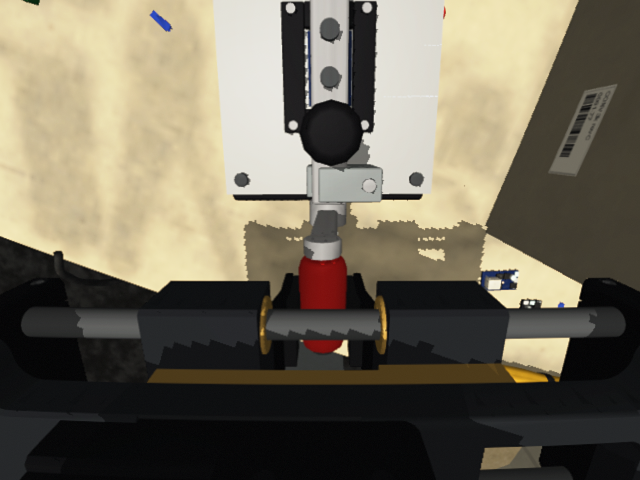

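Call:
drive_tool --increments "2 -0.5 0 0 255; 1.3 -0.5 0 0 255; 0 0 0 0 255; 0 0 0 0 255; 0 0 0 0 255"

```text
time: 16.75
position: [0.473, 0.0682, 0.0926]
tool_rot: [-1.356, 0.94, -0.933]
ft_force: [5.0, 6.6, -13.0]
grip_width: 0.245
```

```bash
python3 st.py
```

```text
t 16.75 tcp [0.473  0.0682 0.0926] grasp [0.473  0.0681 0.1113] F [  5.    6.6 -13. ] gw 0.245 j [ 0.55  0.12 -0.78  2.    0.09  1.06 -1.48]
[[ 0.356 -0.001  0.935]
 [-0.935  0.005  0.356]
 [-0.005 -1.     0.001]]
knob tool delta mm [-34.2 -20.5  85.8]
closed tool delta mm [  1.  -20.7  77.7]
rest tool delta mm [-75.5  58.7   3.6]
top tool delta mm [ 1.2 -0.7  3.7]
```

Call:
drive_tool --increments "1.3 0.6 0 0 255; 0.3 0.4 0 0 255; 0 0 0 0 255; 0 0 0 0 255; 0 0 0 0 255; 0 0 0 0 255"

```text
time: 17.5
position: [0.4735, 0.0666, 0.0924]
tool_rot: [-1.357, 0.94, -0.934]
ft_force: [1.6, 6.4, -6.5]
grip_width: 0.239
```

```bash
python3 st.py wrist:w7 top:t8
python3 - <<'E'
import cv2
a=cv2.imread("pics/w7.png")[140:380,200:470]; cv2.imwrite("pics/w7c.png",cv2.resize(a,None,fx=2.4,fy=2.4,interpolation=cv2.INTER_CUBIC))
E
```

```text
t 17.5 tcp [0.4735 0.0666 0.0924] grasp [0.4736 0.0666 0.1111] F [ 1.6  6.4 -6.5] gw 0.239 j [ 0.55  0.12 -0.78  2.    0.09  1.06 -1.47]
[[ 0.356 -0.002  0.935]
 [-0.935  0.004  0.356]
 [-0.005 -1.     0.   ]]
knob tool delta mm [-35.9 -20.7  85.8]
closed tool delta mm [ -0.6 -20.9  77.7]
rest tool delta mm [-77.2  58.4   3.6]
top tool delta mm [-0.4 -0.9  3.7]
```

View pics/w7c.png

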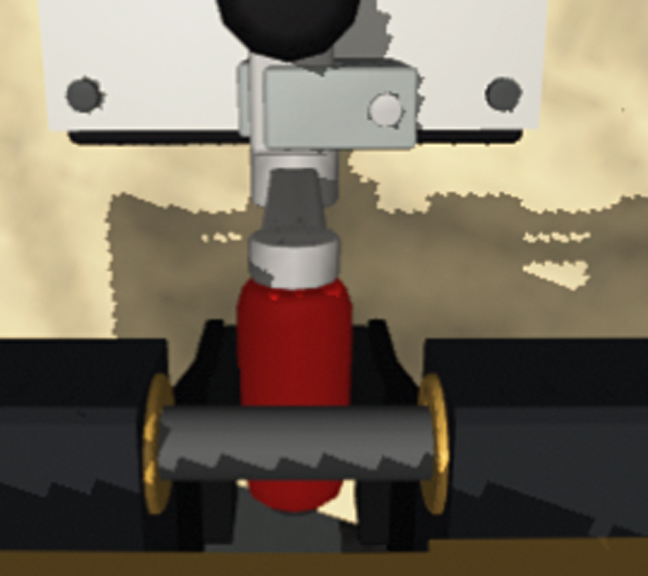

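View pics/t8.png

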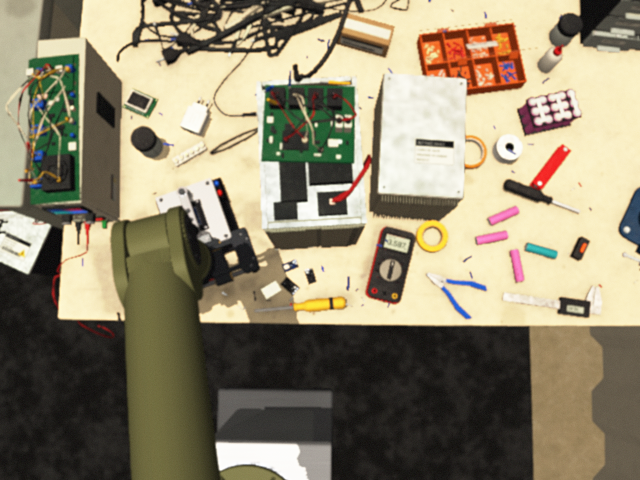

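Call:
drive_tool --increments "-0.3 0 0 0 255; 0 0 0 0 255; 0 0 0 0 255; 0 0 0 0 255"

```text
time: 18.1
position: [0.4735, 0.0667, 0.0924]
tool_rot: [-1.357, 0.94, -0.934]
ft_force: [2.2, 6.0, -6.8]
grip_width: 0.243
```

```bash
python3 st.py wrist:w8
python3 - <<'E'
from h import *
from bench import get_image
q=np.load("q.npy"); d=get_image("wrist")
for a in(0,.03): print(a,"knobtop",proj(d,W(q[:3],[.047-.08*np.cos(a),.08*np.sin(a),.146])))
print("hub front",proj(d,W(q[:3],[-.088,0,.045])))
for t in (1.26,1.3,1.34):
  th=t+np.pi/2-1.3; print(t,"sleeve back top",proj(d,W(q[:3],[-.085,.08*np.cos(th),.032+.08*np.sin(th)])),"front",proj(d,W(q[:3],[-.129,.08*np.cos(th),.032+.08*np.sin(th)])))
a=d["img"][100:270,260:400,::-1]; cv2.imwrite("pics/w8c.png",cv2.resize(a,None,fx=4,fy=4,interpolation=2)[:600])
E
```

```text
t 18.1 tcp [0.4735 0.0667 0.0924] grasp [0.4735 0.0667 0.1111] F [ 2.2  6.  -6.8] gw 0.243 j [ 0.55  0.12 -0.78  2.    0.09  1.06 -1.47]
[[ 0.356 -0.001  0.935]
 [-0.935  0.004  0.356]
 [-0.004 -1.     0.   ]]
knob tool delta mm [-35.7 -20.8  85.9]
closed tool delta mm [ -0.5 -20.9  77.7]
rest tool delta mm [-77.1  58.4   3.6]
top tool delta mm [-0.3 -0.9  3.7]
0 knobtop [[321.39312719 133.20672477]]
0.03 knobtop [[313.61890397 133.10275335]]
hub front [[323.02409749 228.8098726 ]]
1.26 sleeve back top [[315.23595065 257.74592947]] front [[315.9630371  343.71034668]]
1.3 sleeve back top [[322.38151098 257.79267444]] front [[322.5558044  343.79577336]]
1.34 sleeve back top [[329.5304057 257.7470995]] front [[329.15137858 343.72870877]]
```

View pics/w8c.png

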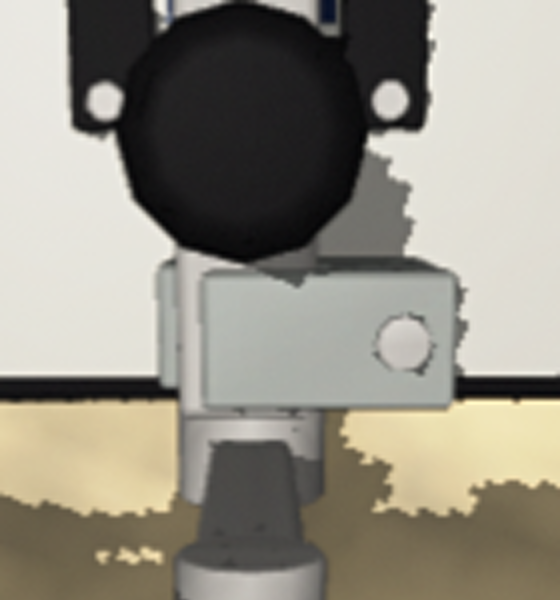

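Knob top at (320.7,132.5) is within 1 px of the closed prediction. The hub (323) and handle (322.5) line up, so the lever angle is about 1.30. Handing in.

```bash
python3 -c "
from bench import workorder
print(workorder.close_job())"
```

```text
the job is handed in; nothing more can be done
None
```

I closed the hold-down bar and let go of it, then turned the cam lever straight up by its red handle. I handed the job in at about 18 s with the gripper still holding the handle; no verdict was reported.

- **Bar:** I swung it by the knob until it stopped moving under about 6 N, then nudged it 1.5 mm further and released it. In the last wrist picture the knob is within 1 px of its closed position, about 0.003 rad, and the nose is under the catch lip. An earlier picture from higher up read about 0.015 rad, which is within that view's accuracy.
- **Lever:** The grip point is 0.3 mm to the side of straight over the shaft, about 1.30 rad. Hub and handle line up in the wrist picture. I could not see the yellow cam marks, so I judged the angle from that geometry.
- **Forces:** The reading was about 9 N at hand-in, and the highest I saw was about 15 N, briefly, while setting the lever.
- **Other things:** In the last top picture everything else on the bench is where it was. The arm hides the area around the fixture's front and left there.

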